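Change the worn bearing under the collar and spacer of a stub axle

TASK

The bearing at the bottom of the upright stub axle is worn. Take the collar and then the spacer off the axle and lay them side by side in the flat rectangular tray, lay the worn bearing flat in the round dish, and slide the new bearing, the one lying on its carton, onto the axle right down to the shoulder. Then put the spacer (same way up as before) and the collar back on so that everything sits fully home, let go, and leave the loose bearing cup and oil seal where they lie.

Things in the scene. Friction and masses are not known exactly. Their poses are not given: they have to be found in the camera images.
- stub_axle: Upright steel stub axle fixed to the bench, 88 mm tall. Round flange (104 mm diameter, 12 mm thick) with four bolt holes, then a 37 mm boss whose top is the shoulder at z = 36 mm, then a 26 mm diameter shaft up to z = 76 mm, then a taper to 12 mm diameter at the tip, z = 88 mm. Origin on the axis at the underside of the flange (bench top), z up. At the start it carries, from the shoulder up: the worn bearing, the spacer, the collar.
- collar: Blackened steel shaft collar with a set screw in its side and a thin slit, a plain ring 40 mm outside, 30 mm bore, 16 mm high (60 g). Origin on its axis at its underside, z up. At the start it is the topmost ring on the axle, its underside 68 mm above the bench; it must end there again.
- spacer: Bright aluminium spacer ring, 48 mm outside, 30 mm bore, 16 mm high in all; the lowest 3 mm are a narrower nose, 37 mm in diameter, that faces down onto the bearing's inner race (90 g). Origin on its axis at the underside of the nose, z up. At the start it sits on the axle between collar and worn bearing, its underside 52 mm above the bench; it must end there again, nose down.
- old_bearing: The worn ball bearing: bright steel ring with dark seals, 62 mm outside, 30 mm bore, 16 mm high (about 160 g). Origin on its axis at its underside, z up. At the start the lowest ring on the axle, resting on the shoulder, its underside 36 mm above the bench. It looks like the new one; only its place tells them apart.
- new_bearing: The new ball bearing, same kind and size as the worn one (62 mm outside, 30 mm bore, 16 mm high). Origin on its axis at its underside, z up. At the start it lies flat on top of its small flat carton. It must end on the shoulder of the axle, underside 36 mm above the bench.
- bearing_carton: Flat square blue and white carton, 87 x 88 mm, 22 mm high, on the bench (does not move); the new bearing lies on the middle of it. Origin at the centre of its underside.
- parts_tray: Flat rectangular bright sheet-steel tray for the parts that come off, fixed to the bench: 110 mm along its x, 170 mm along its y, floor 3 mm thick, rim 13 mm high above the bench. Origin at the centre of its underside, z up.
- reject_dish: Round dark steel dish for the worn bearing, fixed to the bench: 158 mm across the rim, 22 mm high, floor 3 mm thick with a flat of about 134 mm diameter. Origin at the centre of its underside, z up.
- bearing_cup: Loose plain steel bearing cup (outer race, no balls, wide open bore), 66 mm outside, 18 mm high, lying on the bench; not part of the job and to be left where it is. Origin on its axis at its underside.
- oil_seal: Loose black rubber oil seal with a brown lip, 68 mm outside, 10 mm high, wide open bore, lying on the bench; not part of the job and to be left where it is. Origin on its axis at its underside.

How it is judged:
On the way, in this order (a step that is already met when the one before it is completed fails the run):
1. the collar lies in the rectangular tray, let go (x of collar in the frame of parts_tray between -0.05 and 0.05 m and y of collar in the frame of parts_tray between -0.08 and 0.08 m and z of collar in the frame of parts_tray between -0.005 and 0.012 m and contact force between the fingers and collar below 0.5 N and linear speed of collar below 0.03 m/s), for 0.2 s.
2. the spacer lies in the rectangular tray too, let go (all of step 1 and x of spacer in the frame of parts_tray between -0.05 and 0.05 m and y of spacer in the frame of parts_tray between -0.08 and 0.08 m and z of spacer in the frame of parts_tray between -0.005 and 0.012 m and contact force between the fingers and spacer below 0.5 N and linear speed of spacer below 0.03 m/s), for 0.2 s.
3. the worn bearing lies flat in the round dish, let go (horizontal distance between old_bearing and reject_dish below 0.042 m and z of old_bearing in the frame of reject_dish below 0.012 m and angle between old_bearing's own z axis and vertical below 0.15 rad and contact force between the fingers and old_bearing below 0.5 N and linear speed of old_bearing below 0.03 m/s), for 0.2 s.
4. the new bearing sits on the shoulder of the axle, let go (horizontal distance between new_bearing and stub_axle below 0.005 m and z of new_bearing in the frame of stub_axle between 0.033 and 0.039 m and angle between new_bearing's own z axis and vertical below 0.08 rad and contact force between the fingers and new_bearing below 0.5 N and linear speed of new_bearing below 0.03 m/s), for 0.2 s.
5. the spacer sits on the new bearing, nose down, let go (horizontal distance between spacer and stub_axle below 0.005 m and z of spacer in the frame of stub_axle between 0.049 and 0.055 m and angle between spacer's own z axis and vertical below 0.08 rad and contact force between the fingers and spacer below 0.5 N and linear speed of spacer below 0.03 m/s), for 0.2 s.
At the end, for the whole second after the job is handed in: Worn bearing flat (0.15 rad) on the dish floor, within 42 mm of its centre; on the axle, each within 3 mm of its height, 5 mm of centre, 0.08 rad of level: new bearing on the shoulder (underside 36 mm up), spacer nose down on it (52 mm), collar on top (68 mm); all let go, at rest (all of step 3 and all of step 4 and all of step 5 and horizontal distance between collar and stub_axle below 0.005 m and z of collar in the frame of stub_axle between 0.065 and 0.071 m and angle between collar's own z axis and vertical below 0.08 rad and contact force between the fingers and collar below 0.5 N and linear speed of collar below 0.03 m/s); the robot touches nothing.
It fails at once if the loose bearing cup or the oil seal is pushed more than 25 mm from where it lay (distance of any of bearing_cup, oil_seal from where it was at the start of the episode above 0.025 m).
It also fails if it takes over 120 s, if anything falls off the work surface, if the arm or the gripper's body presses on something with over 40 N, if the wrist force passes 120 N, or if a joint passes its speed limit or range.

ROBOT

A 6-joint arm with a two-finger parallel gripper is mounted at the origin on a cart in front of the work surface, level with it; the furniture and walls round the work are solid. World frame = base frame: x ahead of the robot, y to its left, z up, the work surface at z = 0. Lengths are in m, angles in rad, forces in N, time in s.
With the tool pointing down it reaches from about 0.35 to 0.975 m from the base axis. Payload 4.9 kg.
Tool frame: the origin (TCP) lies midway between the tips of the shut fingers; the grasp point (between the pads) lies 19 mm behind it; z points along the fingers, y is the line along which they close (so a half turn about z gives the same grasp; the last joint's range is limited). The gripper opens to 85 mm and grips with 20 to 120 N. Pads are 22 mm wide; open, the fingers measure 114 mm over their backs; the gripper's body (76 mm by 85 mm) begins 54 mm behind the grasp point. The pads swing forward as they close: fully open they stand 13 mm farther back than shut.
Start: joints at [1.181, 0.053, 1.613, -0, 1.476, -0.119], TCP at [0.167, 0.602, 0.231] pointing down, gripper open.
Joint ranges: [-3.01, 3.01], [-1.01, 2.22], [0.06, 2.58], [-1.02, 4.17], [0.09, 2.62], [-3.14, 3.14]. Speed limits (rad/s): [2.57, 2.57, 3.14, 3.14, 3.14, 3.14].

INTERFACE

Orientations are given as a unit quaternion [w, x, y, z].
In Python, from plant import * gives the robot as it stands.
- The arm moves only by the tool jog_arm, never from a script. Its argument "targets" is a list of rows, each a list of 3 entries, a list of its own where there are three numbers: the shift along the tool's x, y, z in units of 25 mm (1.0 is 25 mm), then the turn, a rotation vector about the tool's x, y, z in units of 8 degrees (1.0 is 8 degrees), then the opening in per cent of the stroke, from 0 (shut) to 100 (fully open). A call has 1 to 8 rows; each row is the pose to reach, as a shift and turn from the pose commanded when the call began, along the tool's axes at that moment; what a row does not reach only later rows make up. A row lasts 1/8 s, in which the tool goes at most 62.5 mm and 10.7 degrees, less where a joint would pass 70% of its speed; a pose out of reach is approached as far as the arm can. A call with a gripper value outside its range is refused whole. The fingers move at their own pace and stop on an object; the grip force is fixed at half the most. Time passes only in rows, so rows that repeat a pose let the fingers close. It gives the time, the measured TCP pose, the force, the opening and the grip force at its end, in the units of the state.
- state(): the state, without advancing time (a new reading comes with each control period).
- grab_frame(name): name is "scene" or "top"; returns (picture, depth): 400x640x3 uint8, red, green, blue; 400x640 float32, m along the optical axis (not along the pixel's ray), 0 where there is no reading.
- camera_params(name): a dict with "fovy" (degrees; the focal length in pixels is half the picture's height over the tangent of half this angle, whatever the lens; pixels are square), "cx", "cy" (the principal point, pixels), "rvec" (rotation vector, rad) and "tvec" (3), from world to camera coordinates, as OpenCV has them. Camera axes: x right, y down, z forward; pixel columns grow to the right and rows downward; lengths in m; the calibration is good to about 2 mm. A picture is of the moment at which its call begins. camera_params takes no time and is no camera call.
- job_done(): hands the job in; it is judged then, once.
The state is a dict: "time": time; "joint_pos": joint angles; "joint_vel": joint speeds; "joint_efforts": joint torques, N m; "tool_pos": TCP position; "tool_rot": TCP orientation; "contact_force": force on the tool from outside, world axes, zero at the start; "ft_torque": the same for the moment, N m; "gripper_width": opening from 0.0 (shut) to 1.0 (fully open); "grasp_force": force on a finger pad.
Only numpy, scipy, OpenCV 4.12 (cv2) and the standard library are available. Lean on these libraries where they do the work, as an engineer would, in place of code of your own. Each camera call takes 0.05 s, during which the arm holds its last target. There are 200 camera calls.

## Working session

There is one attempt and no reset: what is moved stays moved. The work goes in short steps, Python scripts to look and compute and a tool call to move; the robot and the scene stay as the last step left them, time stands still between calls to the robot, and variables do not carry over. Pictures are saved under pics/ and viewed, at most 17 in all, crops included, and the job is handed in when it is done.

Besides the shell and the picture viewer there is one more tool, called after "Emit:" by a JSON object that holds its "method" and its "body", one argument or row to a line. jog_arm: Moves the arm, as the interface text tells. Its arguments: {"type":"object","properties":{"targets":{"type":"array"}},"required":["targets"]}

```bash
mkdir -p pics; cat > h.py <<'E'
from plant import *
import numpy as np, cv2
from scipy.spatial.transform import Rotation as R
def cam(n):
    p=camera_params(n); f=200/np.tan(np.radians(p["fovy"])/2)
    return f,p["cx"],p["cy"],R.from_rotvec(p["rvec"]).as_matrix(),np.array(p["tvec"])
def cloud(n):
    im,d=grab_frame(n); f,cx,cy,M,t=cam(n)
    v,u=np.mgrid[0:400,0:640]
    P=np.stack([(u-cx)/f*d,(v-cy)/f*d,d],-1)
    W=(P-t)@M
    W[d==0]=np.nan
    return im,W
def save(n,im,s=1): cv2.imwrite(f"pics/{n}.png",cv2.resize(im[:,:,::-1],None,fx=s,fy=s,interpolation=cv2.INTER_CUBIC))
E
python3 - <<'E'
from h import *
for n in("top","scene"):
    im,W=cloud(n); save(n+"0",im,1.25); np.savez(f"{n}0.npz",im=im,W=W); print(camera_params(n), np.nanmin(W.reshape(-1,3),0),np.nanmax(W.reshape(-1,3),0))
print(state())
E
```

```text
{'fovy': 53.306980379704484, 'cx': 323.55711034525916, 'cy': 205.85593606650934, 'rvec': array([ 2.16141017, -2.13864434,  0.15811154]), 'tvec': array([-0.0609385 ,  0.55764778,  1.30070896])} [-0.36888246 -1.80407702 -0.92447659] [1.07234814 1.74989886 0.76043925]
{'fovy': 55.73597611327766, 'cx': 316.0066063408094, 'cy': 196.51209598846054, 'rvec': array([ 0.89227363, -2.13816358,  1.41092329]), 'tvec': array([0.3388363 , 0.22813206, 0.65580705])} [-0.27373999 -2.11709515 -0.91141813] [1.90877261 0.64897849 0.7193341 ]
{'time': 0.1, 'joint_pos': array([ 1.18099228e+00,  5.32739092e-02,  1.61417429e+00,  8.87819577e-06,
        1.47604142e+00, -1.18977703e-01]), 'joint_vel': array([-0.0002834 , -0.00317087, -0.00230435,  0.00113899, -0.0016216 ,
        0.00013714]), 'joint_efforts': array([ 1.18274302e-04, -3.94905460e+01, -3.71362031e+01, -9.49013088e-05,
        3.99417986e-03,  1.60332888e-05]), 'tool_pos': array([0.16696586, 0.60168112, 0.23018596]), 'tool_rot': array([-2.42967911e-04,  1.35000070e-01,  9.90845135e-01, -9.16845598e-04]), 'contact_force': array([ 0.08615285, -0.07599123, -0.48385686]), 'ft_torque': array([ 0.01861262, -0.01700536, -0.0187109 ]), 'grasp_force': 0.0, 'gripper_width': 1.0029995612123632}
```

View pics/top0.png

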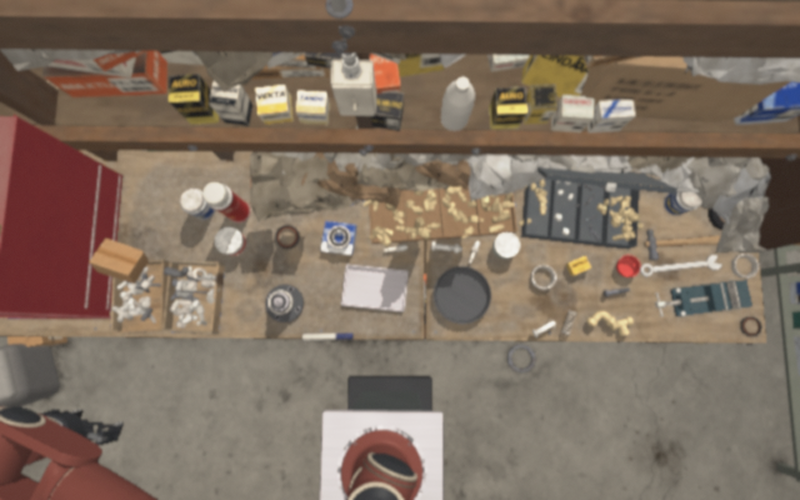

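View pics/scene0.png

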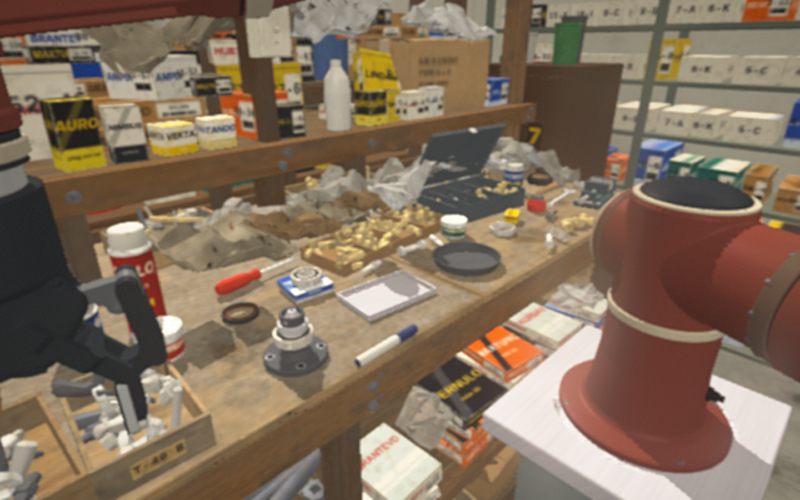

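The top view shows (800-px picture): axle at (285,303), carton with the new bearing (339,237), tray (375,288), dish (462,295), seal (288,236) and cup (543,277). The scene view shows the axle stack at (291,330), carton (306,280), tray (385,295) and dish (467,257).

```bash
python3 - <<'E'
from h import *
D={n:np.load(n+"0.npz") for n in("top","scene")}
def med(n,u,v,r,zlo,zhi):
    W=D[n]["W"]; u/=1.25;v/=1.25
    vv,uu=np.mgrid[0:400,0:640]
    m=(np.hypot(uu-u,vv-v)<r)&(W[...,2]>zlo)&(W[...,2]<zhi)
    P=W[m]; 
    if len(P)<3: return len(P)
    c,s,a=cv2.minAreaRect(P[:,:2].astype(np.float32))
    return len(P),P.mean(0).round(4),"rect",np.round(c,4),np.round(s,3),round(a,1),"z",np.percentile(P[:,2],[5,50,95]).round(4)
T="top";S="scene"
for nm,a in {"axle>60":(T,285,300,20,.06,.12),"axle all":(T,285,303,22,.006,.03),"scollar":(S,291,325,40,.066,.12),"sstack":(S,291,325,50,.035,.05),"sflange":(S,291,350,50,.005,.018),
"newb":(T,339,237,18,.03,.05),"carton":(T,339,237,22,.012,.05),"snewb":(S,306,275,30,.03,.05),"tray":(T,375,288,32,.006,.03),"stray":(S,385,295,60,.008,.02),"dish":(T,462,295,34,.012,.04),"sdish":(S,467,257,40,.015,.04),"seal":(T,288,236,15,.006,.03),"cup":(T,543,277,15,.01,.04),
"bench":(T,410,250,10,-.1,.1)}.items(): print(nm,*med(*a) if not isinstance(med(*a),int) else [0])
# shelf front edge height
W=D[T]["W"]; print("col heights above", [(int(v),W[v,280].round(3).tolist()) for v in range(90,200,6)])
f,cx,cy,M,t=cam(T)
im=D[T]["im"]; sm=D[S]["im"]
save("cropT",im[165:285,190:420],3.4); save("cropS",sm[200:310,180:430],3.2)
E
```

```text
axle>60 178 [0.4358 0.2671 0.0801] rect [0.4357 0.2676] [0.045 0.041] 1.7 z [0.0666 0.0824 0.0909]
axle all 509 [0.4349 0.2638 0.0135] rect [0.4398 0.2701] [0.138 0.132] 68.2 z [0.0069 0.0138 0.0183]
scollar 394 [0.4291 0.2747 0.0784] rect [0.4344 0.2722] [0.046 0.043] 28.0 z [0.0677 0.0798 0.088 ]
sstack 382 [0.5214 0.1983 0.0408] rect [0.5252 0.1971] [0.061 0.297] 50.4 z [0.0361 0.0394 0.049 ]
sflange 1192 [0.4506 0.2685 0.0123] rect [0.5144 0.2527] [0.154 0.319] 59.0 z [0.0067 0.013  0.0161]
newb 219 [0.6143 0.1251 0.0386] rect [0.6172 0.1264] [0.062 0.068] 88.7 z [0.0321 0.0387 0.0442]
carton 627 [0.6145 0.1264 0.0286] rect [0.6158 0.1276] [0.088 0.086] 82.8 z [0.0187 0.0255 0.0425]
snewb 454 [0.6418 0.0957 0.0364] rect [0.6648 0.0661] [0.126 0.215] 29.6 z [0.0307 0.0366 0.046 ]
tray 952 [0.4776 0.0244 0.0095] rect [0.4782 0.0263] [0.209 0.209] 0.6 z [0.0062 0.0082 0.0171]
stray 1596 [0.4983 0.0129 0.014 ] rect [ 0.5251 -0.0169] [0.305 0.588] 49.2 z [0.0086 0.0139 0.0192]
dish 327 [ 0.4703 -0.219   0.02  ] rect [ 0.4648 -0.2144] [0.156 0.162] 33.0 z [0.0128 0.0204 0.0278]
sdish 8
[... 280 characters left out ...]
.0181 0.0237]
bench 305 [ 0.5839 -0.0704  0.0051] rect [ 0.5824 -0.0705] [0.061 0.063] 0.2 z [-0.0018  0.0031  0.0196]
col heights above [(90, [0.779, 0.054, 0.457]), (96, [0.848, 0.076, 0.264]), (102, [0.832, 0.076, 0.259]), (108, [0.81, 0.075, 0.268]), (114, [0.792, 0.074, 0.267]), (120, [0.79, 0.079, 0.222]), (126, [0.807, 0.089, 0.121]), (132, [0.788, 0.089, 0.119]), (138, [0.765, 0.088, 0.126]), (144, [0.75, 0.089, 0.111]), (150, [0.734, 0.09, 0.097]), (156, [0.714, 0.09, 0.095]), (162, [0.702, 0.093, 0.063]), (168, [0.696, 0.099, 0.003]), (174, [0.674, 0.098, 0.006]), (180, [0.649, 0.095, 0.024]), (186, [0.628, 0.095, 0.022]), (192, [0.606, 0.094, 0.027]), (198, [0.586, 0.094, 0.025])]
```

View pics/cropT.png

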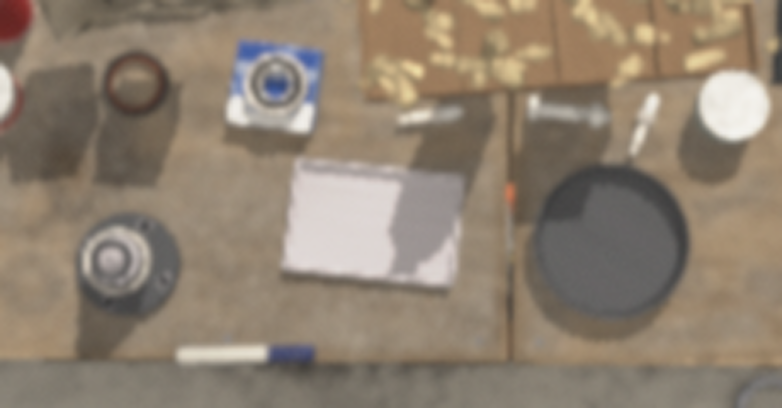

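View pics/cropS.png

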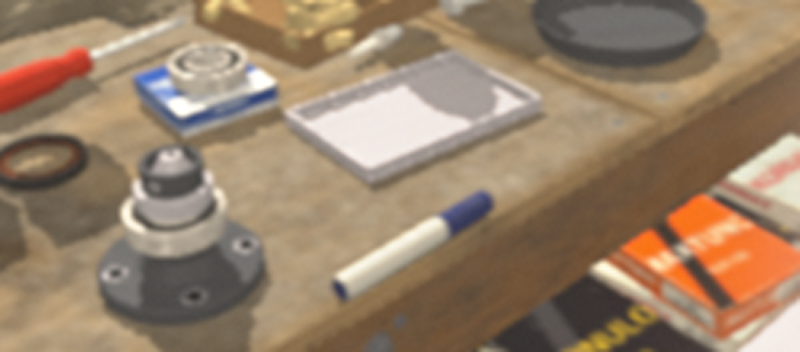

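The crops (top: u=190+x/3.4, v=165+y/3.4) show the axle tip at (113,259), flange centre (129,264), new bearing (274,83), tray rim corners (297,160),(465,175),(453,288),(282,272) and dish rim centre (613,240). The scene crop shows the stack in order: dark collar, bright spacer, bearing.

```bash
cat >> h.py <<'E'
def ray(n,u,v,z):
    f,cx,cy,M,t=cam(n); d=M.T@np.array([(u-cx)/f,(v-cy)/f,1]); o=-M.T@t
    return o+d*(z-o[2])/d[2]
E
python3 - <<'E'
from h import *
g=lambda x,y,z:ray("top",190+x/3.4,165+y/3.4,z).round(4)[:2]
print("tip",g(113,259,.088),"flange",g(129,264,.012),"newb",g(274,83,.038))
c=np.array([g(*p,.013) for p in((297,160),(465,175),(453,288),(282,272))]);print("tray",c.mean(0),c)
print("dish",g(613,240,.022),"cup/seal",g(137,83,.01))
s=lambda x,y,z:ray("scene",180+x/3.2,200+y/3.2,z).round(4)[:2]
print("scene tip",s(171,153,.088),"newb",s(208,58,.038))
print(R.from_quat(np.roll(state()["tool_rot"],-1)).as_matrix().round(4))
E
```

```text
tip [0.4338 0.2647] flange [0.4329 0.2673] newb [0.6128 0.1249]
tray [0.47585 0.02385] [[ 0.5389  0.1028]
 [ 0.5256 -0.0665]
 [ 0.4124 -0.0556]
 [ 0.4265  0.1147]]
dish [ 0.4612 -0.2139] cup/seal [0.6164 0.2677]
scene tip [0.4379 0.2688] newb [0.6164 0.122 ]
[[-9.635e-01  2.675e-01 -7.000e-04]
 [ 2.675e-01  9.635e-01 -1.800e-03]
 [ 2.000e-04 -1.900e-03 -1.000e+00]]
```

Emit:
{"method": "jog_arm", "body": {
  "targets": [
    [[-13.9,-10.04,0],[0,0,-1.94],100],
    [[-13.9,-10.04,0],[0,0,-1.94],100],
    [[-13.9,-10.04,0],[0,0,-1.94],100],
    [[-13.9,-10.04,0],[0,0,-1.94],100],
    [[-13.9,-10.04,0],[0,0,-1.94],100],
    [[-13.9,-10.04,0],[0,0,-1.94],100],
    [[-13.9,-10.04,2.4],[0,0,-1.94],100],
    [[-13.9,-10.04,2.4],[0,0,-1.94],100]
  ]
}}

```text
time: 1.1
tool_pos: [0.4341, 0.2648, 0.1678]
tool_rot: [-0.003, 0.002, 1.0, -0.001]
contact_force: [-0.6, 0.3, -0.6]
gripper_width: 0.999
grasp_force: 0.0
```

```bash
python3 - <<'E'
from h import *
s=state();print(s["tool_pos"],R.from_quat(np.roll(s["tool_rot"],-1)).as_matrix().round(4),s["contact_force"])
a,W=cloud("scene"); b,W2=cloud("top")
b=b[195:295,180:280]; a=a[170:310,160:320]
b=cv2.resize(b,(390,390),interpolation=2);a=cv2.resize(a,(400,350),interpolation=2);c=np.zeros((390,790,3),np.uint8);c[:,:390]=b;c[:350,390:]=a;save("p1",c)
E
```

```text
[0.43410089 0.26484313 0.16780912] [[-1.      0.0033 -0.0052]
 [ 0.0033  1.     -0.0022]
 [ 0.0052 -0.0023 -1.    ]] [-0.58812897  0.25279228 -0.57314288]
```

View pics/p1.png

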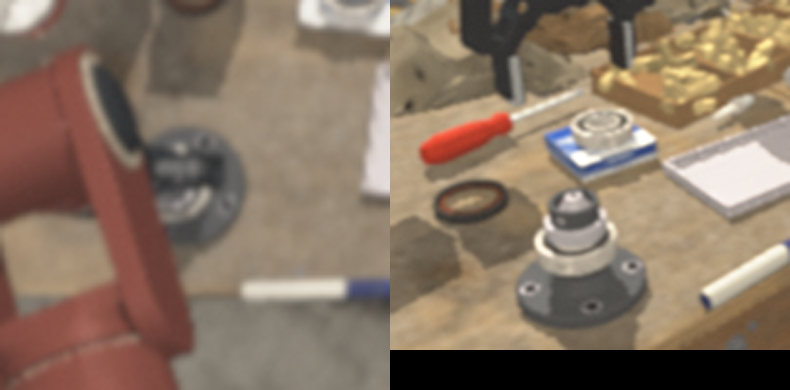

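The left half (top) shows the arm covering the axle. The right half (scene) shows the open fingers, tips at (515,100) and (622,65), straddling the stack at (575,205) from above.

Emit:
{"method": "jog_arm", "body": {
  "targets": [
    [[0,0,2.0],[0,0,0],70],
    [[0,0,4.0],[0,0,0],70],
    [[0,0,4.08],[0,0,0],70],
    [[0,0,4.08],[0,0,0],70],
    [[0,0,4.08],[0,0,0],70]
  ]
}}

```text
time: 1.82
tool_pos: [0.4368, 0.2688, 0.0726]
tool_rot: [0.002, -0.0, 1.0, 0.001]
contact_force: [-0.2, 0.4, 0.5]
gripper_width: 0.698
grasp_force: 0.0
```

```bash
python3 - <<'E'
from h import *
s=state();print(s["tool_pos"],s["contact_force"],s["gripper_width"])
a,W=cloud("scene"); save("p2",a[200:320,170:310],5)
f,cx,cy,M,t=cam("scene")
E
```

```text
[0.43682061 0.26876874 0.07261176] [-0.19722008  0.42596876  0.49926845] 0.6975389451165265
```

View pics/p2.png

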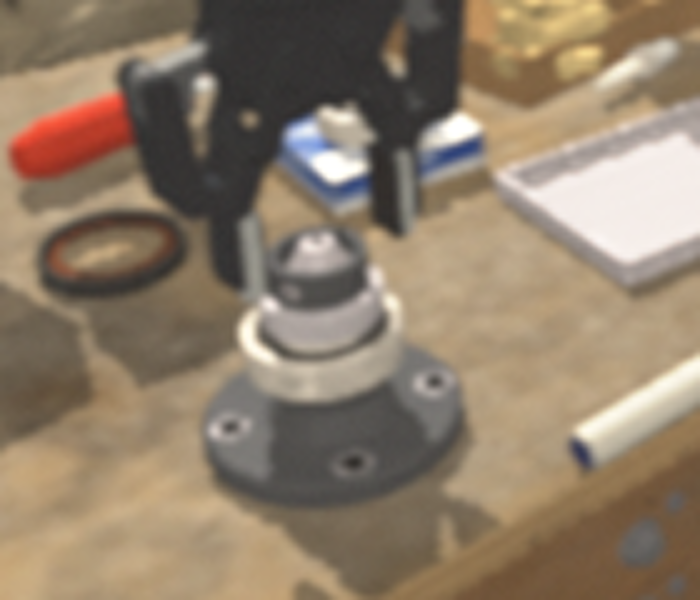

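The picture shows the 70 %-open fingers around the collar: pad-tip bottoms at (255,298) and (405,235), collar top centre near (317,247).

```bash
python3 - <<'E'
from h import *
s=lambda x,y,z:ray("scene",170+x/5,200+y/5,z).round(4)
print("cam",-cam("scene")[3].T@cam("scene")[4])
print("collar",s(317,250,.084),"tip",s(318,236,.088),"shoulderbrg",s(320,333,.052),"flange",s(334,415,.012))
for z in(.075,.08,.085): print(z,s(252,298,z),s(403,235,z),s(330,266,z))
f,cx,cy,M,t=cam("scene")
def pr(p): q=M@np.array(p)+t; return ((f*q[0]/q[2]+cx-170)*5,(f*q[1]/q[2]+cy-200)*5)
w=.0698*.85/2
for y in(-1,1): print(pr([.4368,.2688+y*w*1,.0726+.009]))
E
```

```text
cam [-0.12747805  0.60152409  0.4678197 ]
collar [0.4369 0.27   0.084 ] tip [0.4397 0.2673 0.088 ] shoulderbrg [0.4303 0.2762 0.052 ] flange [0.4304 0.2736 0.012 ]
0.075 [0.4378 0.2993 0.075 ] [0.4356 0.2311 0.075 ] [0.4363 0.2653 0.075 ]
0.08 [0.4306 0.3032 0.08  ] [0.4284 0.2358 0.08  ] [0.4292 0.2696 0.08  ]
0.085 [0.4234 0.307  0.085 ] [0.4213 0.2405 0.085 ] [0.422  0.2738 0.085 ]
(np.float64(383.5079698317679), np.float64(226.87274921384386))
(np.float64(253.62771071403444), np.float64(283.2746068352384))
```

Emit:
{"method": "jog_arm", "body": {
  "targets": [
    [[0,0,0],[0,0,0],30],
    [[0,0,0],[0,0,0],30],
    [[0,0,0],[0,0,0],30],
    [[0,0,0],[0,0,0],30],
    [[0,0,0],[0,0,0],30]
  ]
}}

```text
time: 2.5
tool_pos: [0.4362, 0.2693, 0.0719]
tool_rot: [0.002, 0.0, 1.0, 0.002]
contact_force: [-1.8, 3.3, 5.4]
gripper_width: 0.44
grasp_force: 59.4
```

Emit:
{"method": "jog_arm", "body": {
  "targets": [
    [[0,0,-0.6],[0,0,0],30],
    [[0,0,-1.6],[0,0,0],30],
    [[0,0,-2.8],[0,0,0],30],
    [[0,0,-2.8],[0,0,0],30]
  ]
}}

```text
time: 3.0
tool_pos: [0.4369, 0.2681, 0.1427]
tool_rot: [0.003, 0.0, 1.0, 0.001]
contact_force: [0.4, -0.1, -1.7]
gripper_width: 0.432
grasp_force: 61.4
```

```bash
python3 - <<'E'
from h import *
s=state();print(s["tool_pos"],s["contact_force"],s["gripper_width"])
a,W=cloud("scene"); save("p3",a[180:310,170:310],4.2)
E
```

```text
[0.43687505 0.26811575 0.14268213] [ 0.36413208 -0.11543699 -1.69493407] 0.43182126676390165
```

View pics/p3.png

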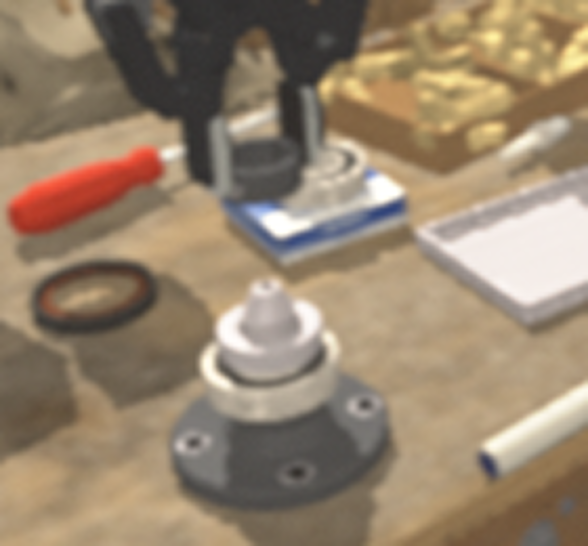

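The picture shows the collar at (268,168) held level between the fingers, with the spacer (268,335) and worn bearing still on the axle.

Emit:
{"method": "jog_arm", "body": {
  "targets": [
    [[-1.68,-8.16,0],[0,0,0],30],
    [[-1.68,-8.16,0],[0,0,0],30],
    [[-1.68,-8.16,0],[0,0,0],30],
    [[-1.68,-8.16,1.5],[0,0,0],30],
    [[-1.68,-8.16,3.0],[0,0,0],30],
    [[-1.68,-8.16,4.5],[0,0,0],30],
    [[-1.68,-8.16,5.0],[0,0,0],30],
    [[-1.68,-8.16,5.0],[0,0,0],30]
  ]
}}

```text
time: 4.05
tool_pos: [0.4757, 0.0635, 0.0131]
tool_rot: [-0.001, -0.0, 1.0, 0.0]
contact_force: [0.7, 0.6, -0.9]
gripper_width: 0.438
grasp_force: 61.4
```

Emit:
{"method": "jog_arm", "body": {
  "targets": [
    [[0,0,0.2],[0,0,0],30],
    [[0,0,0.2],[0,0,0],30],
    [[0,0,0.2],[0,0,0],65],
    [[0,0,0.2],[0,0,0],65],
    [[0,0,-1],[0,0,0],65],
    [[0,0,-3],[0,0,0],65],
    [[0,0,-5],[0,0,0],75],
    [[0,0,-5],[0,0,0],75]
  ]
}}

```text
time: 5.05
tool_pos: [0.4805, 0.0633, 0.1452]
tool_rot: [0.006, -0.0, 1.0, -0.0]
contact_force: [0.5, 0.5, -0.5]
gripper_width: 0.752
grasp_force: 0.0
```

```bash
python3 - <<'E'
from h import *
s=state();print(s["tool_pos"],s["contact_force"])
a,W=cloud("scene"); save("p4",a[180:310,170:370],4)
E
```

```text
[0.48050935 0.06334753 0.14518246] [ 0.5199815   0.48853575 -0.48290911]
```

View pics/p4.png

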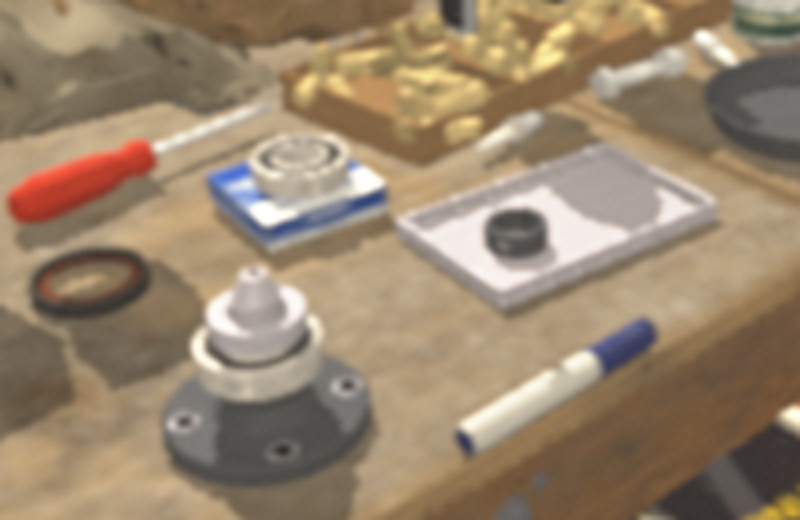

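The picture shows the collar flat in the tray at (516,232), with spacer and worn bearing on the axle at (256,320).

Emit:
{"method": "jog_arm", "body": {
  "targets": [
    [[1.68,8.16,0],[0,0,0],80],
    [[1.68,8.16,0],[0,0,0],80],
    [[1.68,8.16,0],[0,0,0],80],
    [[1.68,8.16,0],[0,0,0],80],
    [[1.68,8.16,1.6],[0,0,0],80],
    [[1.68,8.16,3.0],[0,0,0],80],
    [[1.68,8.16,3.28],[0,0,0],80],
    [[1.68,8.16,3.28],[0,0,0],80]
  ]
}}

```text
time: 6.1
tool_pos: [0.4344, 0.2671, 0.0566]
tool_rot: [-0.001, 0.0, 1.0, -0.0]
contact_force: [0.6, -0.2, 0.5]
gripper_width: 0.8
grasp_force: 0.0
```

Emit:
{"method": "jog_arm", "body": {
  "targets": [
    [[0,0,0],[0,0,0],35],
    [[0,0,0],[0,0,0],35],
    [[0,0,0],[0,0,0],35],
    [[0,0,0],[0,0,0],35]
  ]
}}

```text
time: 6.6
tool_pos: [0.4364, 0.2693, 0.0599]
tool_rot: [0.002, 0.0, 1.0, 0.002]
contact_force: [-2.2, 4.6, 3.8]
gripper_width: 0.518
grasp_force: 61.1
```

Emit:
{"method": "jog_arm", "body": {
  "targets": [
    [[0,0,-1.0],[0,0,0],35],
    [[0,0,-2.4],[0,0,0],35],
    [[0,0,-2.8],[0,0,0],35],
    [[-1.48,-11.34,-2.8],[0,0,0],35],
    [[-1.48,-11.34,-2.8],[0,0,0],35],
    [[-1.48,-11.34,-2.8],[0,0,0],35],
    [[-1.48,-11.34,-2.8],[0,0,0],35],
    [[-1.48,-11.34,-2.8],[0,0,0],35]
  ]
}}

```text
time: 7.6
tool_pos: [0.4715, -0.0189, 0.1269]
tool_rot: [-0.0, 0.001, 1.0, -0.0]
contact_force: [0.1, 0.4, -0.7]
gripper_width: 0.52
grasp_force: 66.0
```

Emit:
{"method": "jog_arm", "body": {
  "targets": [
    [[0,0,2.0],[0,0,0],35],
    [[0,0,3.8],[0,0,0],35],
    [[0,0,4.4],[0,0,0],35],
    [[0,0,4.5],[0,0,0],35],
    [[0,0,4.5],[0,0,0],35]
  ]
}}

```text
time: 8.22
tool_pos: [0.4733, -0.0162, 0.0164]
tool_rot: [0.001, -0.0, 1.0, -0.0]
contact_force: [0.6, -0.2, -0.7]
gripper_width: 0.517
grasp_force: 66.0
```

Emit:
{"method": "jog_arm", "body": {
  "targets": [
    [[0,0,0.1],[0,0,0],35],
    [[0,0,0.12],[0,0,0],35],
    [[0,0,0.12],[0,0,0],70],
    [[0,0,0.12],[0,0,0],70],
    [[0,0,-1],[0,0,0],70],
    [[0,0,-3],[0,0,0],70],
    [[0,0,-5],[0,0,0],100],
    [[0,0,-5],[0,0,0],100]
  ]
}}

```text
time: 9.22
tool_pos: [0.4754, -0.0168, 0.1455]
tool_rot: [0.005, -0.0, 1.0, -0.001]
contact_force: [0.5, -0.6, -1.6]
gripper_width: 1.001
grasp_force: 0.0
```

```bash
python3 - <<'E'
from h import *
s=state();print(s["tool_pos"],s["contact_force"])
a,W=cloud("scene"); save("p5",a[180:310,170:370],4)
E
```

```text
[ 0.47538188 -0.01675761  0.14546283] [ 0.53568536 -0.59152936 -1.61362668]
```

View pics/p5.png

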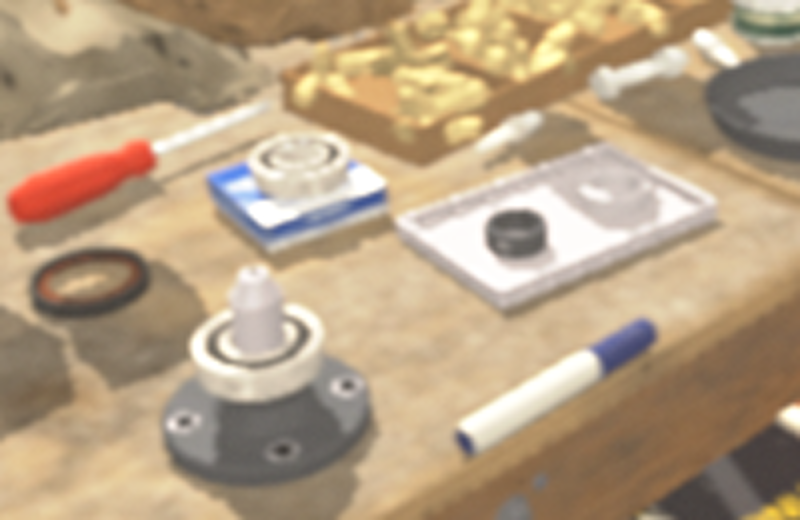

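The picture shows the spacer in the tray at (612,190) beside the collar (516,232); the worn bearing is alone on the axle (257,345).

Emit:
{"method": "jog_arm", "body": {
  "targets": [
    [[1.47,11.36,0],[0,0,0],100],
    [[1.47,11.36,0],[0,0,0],100],
    [[1.47,11.36,0],[0,0,0],100],
    [[1.47,11.36,0],[0,0,0],100],
    [[1.47,11.36,0],[0,0,0],100],
    [[1.47,11.36,0],[0,0,0],100],
    [[1.47,11.36,2.0],[0,0,0],100],
    [[1.47,11.36,2.0],[0,0,0],100]
  ]
}}

```text
time: 10.28
tool_pos: [0.4313, 0.2653, 0.0846]
tool_rot: [-0.005, 0.0, 1.0, -0.002]
contact_force: [-0.4, 0.1, -0.1]
gripper_width: 1.001
grasp_force: 0.0
```

Emit:
{"method": "jog_arm", "body": {
  "targets": [
    [[0,0,1.2],[0,0,0],100],
    [[0,0,2.22],[0,0,0],100],
    [[0,0,2.22],[0,0,0],100],
    [[0,0,2.22],[0,0,0],50],
    [[0,0,2.22],[0,0,0],50],
    [[0,0,2.22],[0,0,0],50],
    [[0,0,2.22],[0,0,0],50]
  ]
}}

```text
time: 11.15
tool_pos: [0.4371, 0.2694, 0.0373]
tool_rot: [0.002, 0.0, 1.0, 0.002]
contact_force: [-1.8, 2.9, 6.2]
gripper_width: 0.693
grasp_force: 64.7
```

Emit:
{"method": "jog_arm", "body": {
  "targets": [
    [[0,0,-1.0],[0,0,0],50],
    [[0,0,-2.5],[0,0,0],50],
    [[0,0,-4.0],[0,0,0],50],
    [[0,0,-4.0],[0,0,0],50],
    [[-1.1,-19.3,-4.0],[0,0,0],50],
    [[-1.1,-19.3,-4.0],[0,0,0],50],
    [[-1.1,-19.3,-4.0],[0,0,0],50],
    [[-1.1,-19.3,-4.0],[0,0,0],50]
  ]
}}

```text
time: 12.15
tool_pos: [0.4483, 0.0164, 0.133]
tool_rot: [-0.001, -0.0, 1.0, -0.0]
contact_force: [1.6, -0.8, -0.4]
gripper_width: 0.689
grasp_force: 68.8
```

Emit:
{"method": "jog_arm", "body": {
  "targets": [
    [[0,0,0],[0,0,0],50],
    [[0,0,0],[0,0,0],50],
    [[0,0,0],[0,0,0],50],
    [[0,0,0],[0,0,0],50],
    [[0,0,0],[0,0,0],50],
    [[0,0,0],[0,0,0],50]
  ]
}}

```text
time: 12.9
tool_pos: [0.4494, 0.0188, 0.1343]
tool_rot: [0.0, -0.001, 1.0, 0.0]
contact_force: [-0.6, 0.2, -1.7]
gripper_width: 0.688
grasp_force: 68.8
```

Emit:
{"method": "jog_arm", "body": {
  "targets": [
    [[-0.56,-9.33,0],[0,0,0],50],
    [[-0.56,-9.33,0],[0,0,0],50],
    [[-0.56,-9.33,0],[0,0,0],50],
    [[-0.56,-9.33,0],[0,0,0],50],
    [[-0.56,-9.33,1.5],[0,0,0],50],
    [[-0.56,-9.33,3.0],[0,0,0],50],
    [[-0.56,-9.33,4.5],[0,0,0],50],
    [[-0.56,-9.33,4.5],[0,0,0],50]
  ]
}}

```text
time: 13.9
tool_pos: [0.4607, -0.2132, 0.0185]
tool_rot: [-0.003, -0.0, 1.0, 0.002]
contact_force: [0.3, 0.6, -1.6]
gripper_width: 0.693
grasp_force: 68.8
```

Emit:
{"method": "jog_arm", "body": {
  "targets": [
    [[0,0,0.3],[0,0,0],50],
    [[0,0,0.5],[0,0,0],50],
    [[0,0,0.5],[0,0,0],50],
    [[0,0,0.5],[0,0,0],95],
    [[0,0,0.5],[0,0,0],95],
    [[0,0,-1],[0,0,0],95],
    [[0,0,-3],[0,0,0],95],
    [[0,0,-4.5],[0,0,0],100]
  ]
}}

```text
time: 14.9
tool_pos: [0.464, -0.2153, 0.137]
tool_rot: [0.001, -0.0, 1.0, -0.001]
contact_force: [0.6, -0.0, -0.1]
gripper_width: 1.0
grasp_force: 0.0
```

```bash
python3 - <<'E'
from h import *
s=state();print(s["tool_pos"],s["contact_force"],R.from_quat(np.roll(s["tool_rot"],-1)).as_matrix().round(3))
a,W=cloud("scene"); save("p6",a[170:270,240:440],4)
E
```

```text
[ 0.46399559 -0.21534431  0.13698556] [ 0.5708898  -0.0376612  -0.05159957] [[-1.    -0.     0.002]
 [-0.     1.    -0.001]
 [-0.002 -0.001 -1.   ]]
```

View pics/p6.png

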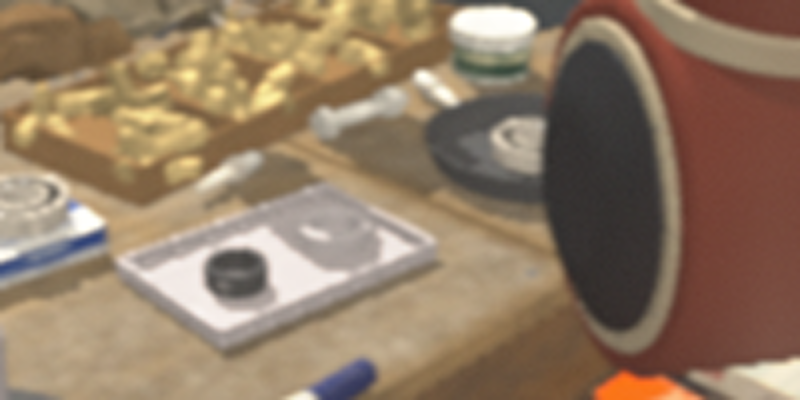

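The picture shows the worn bearing lying flat in the dish at (523,143); collar and spacer remain in the tray.

Emit:
{"method": "jog_arm", "body": {
  "targets": [
    [[-6.08,13.6,0],[0,0,0],100],
    [[-6.08,13.6,0],[0,0,0],100],
    [[-6.08,13.6,0],[0,0,0],100],
    [[-6.08,13.6,0],[0,0,0],100],
    [[-6.08,13.6,0],[0,0,0],100],
    [[-6.08,13.6,0],[0,0,0],100],
    [[-6.08,13.6,0],[0,0,0],100],
    [[-6.08,13.6,1.8],[0,0,0],100]
  ]
}}

```text
time: 15.95
tool_pos: [0.6192, 0.1257, 0.0937]
tool_rot: [0.005, -0.001, 1.0, 0.0]
contact_force: [0.9, -0.6, -0.5]
gripper_width: 1.001
grasp_force: 0.0
```

Emit:
{"method": "jog_arm", "body": {
  "targets": [
    [[0,0,0],[0,0,0],100],
    [[0,0,0],[0,0,0],100]
  ]
}}

```text
time: 16.2
tool_pos: [0.6156, 0.1244, 0.0902]
tool_rot: [0.0, 0.0, 1.0, -0.0]
contact_force: [-0.1, 0.7, 0.1]
gripper_width: 1.002
grasp_force: 0.0
```

```bash
python3 - <<'E'
from h import *
s=state();print(s["tool_pos"],s["contact_force"],R.from_quat(np.roll(s["tool_rot"],-1)).as_matrix().round(3))
a,W=cloud("scene"); save("p7",a[170:270,190:310],5)
E
```

```text
[0.61557205 0.12438992 0.09016946] [-0.10036929  0.74758232  0.12579397] [[-1.     0.001  0.001]
 [ 0.001  1.    -0.   ]
 [-0.001 -0.    -1.   ]]
```

View pics/p7.png

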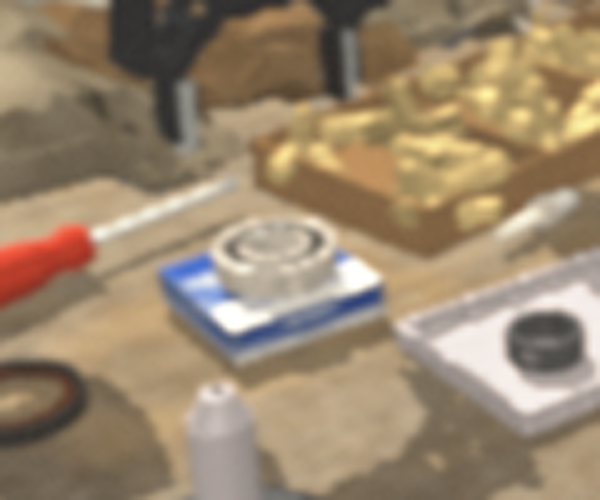

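The picture shows the fingers (tips at (188,148) and (350,97)) above the new bearing, top-face centre (274,243); the bare axle tip is at (216,388).

```bash
python3 - <<'E'
from h import *
s=lambda x,y,z:ray("scene",190+x/5,170+y/5,z).round(4)
print(s(274,243,.038),"axle",s(216,388,.088))
for d in(.008,.010,.013): print(d,s(188,148,.0902+d),s(350,97,.0902+d))
E
```

```text
[0.6145 0.124  0.038 ] axle [0.4389 0.2687 0.088 ]
0.008 [0.6268 0.1604 0.0982] [0.6245 0.0641 0.0982]
0.01 [0.6227 0.1628 0.1002] [0.6205 0.067  0.1002]
0.013 [0.6166 0.1664 0.1032] [0.6144 0.0713 0.1032]
```

Emit:
{"method": "jog_arm", "body": {
  "targets": [
    [[0,0,1.5],[0,0,0],100],
    [[0,0,2.5],[0,0,0],100],
    [[0,0,2.66],[0,0,0],100],
    [[0,0,2.66],[0,0,0],100],
    [[0,0,2.66],[0,0,0],50],
    [[0,0,2.66],[0,0,0],50],
    [[0,0,2.66],[0,0,0],50],
    [[0,0,2.66],[0,0,0],50]
  ]
}}

```text
time: 17.25
tool_pos: [0.6173, 0.1252, 0.0256]
tool_rot: [0.002, -0.0, 1.0, 0.0]
contact_force: [0.3, -0.6, 5.1]
gripper_width: 0.685
grasp_force: 64.5
```

Emit:
{"method": "jog_arm", "body": {
  "targets": [
    [[0,0,-1],[0,0,0],50],
    [[0,0,-2.5],[0,0,0],50],
    [[0,0,-4.5],[0,0,0],50],
    [[0,0,-4.5],[0,0,0],50],
    [[0,0,-4.5],[0,0,0],50]
  ]
}}

```text
time: 17.88
tool_pos: [0.615, 0.1251, 0.135]
tool_rot: [-0.0, -0.0, 1.0, -0.0]
contact_force: [0.3, 0.2, -1.3]
gripper_width: 0.695
grasp_force: 65.0
```

Emit:
{"method": "jog_arm", "body": {
  "targets": [
    [[7.08,5.76,0],[0,0,0],50],
    [[7.08,5.76,0],[0,0,0],50],
    [[7.08,5.76,0],[0,0,0],50],
    [[7.08,5.76,0],[0,0,0],50],
    [[7.08,5.76,0],[0,0,0],50],
    [[7.08,5.76,0.6],[0,0,0],50],
    [[7.08,5.76,1.2],[0,0,0],50],
    [[7.08,5.76,1.2],[0,0,0],50]
  ]
}}

```text
time: 18.88
tool_pos: [0.4373, 0.2676, 0.1023]
tool_rot: [-0.002, 0.001, 1.0, -0.001]
contact_force: [0.3, -0.3, -0.2]
gripper_width: 0.691
grasp_force: 65.0
```

```bash
python3 - <<'E'
from h import *
a,W=cloud("scene"); s=state();print(s["tool_pos"],s["contact_force"]);save("p8",a[190:310,170:310],5)
E
```

```text
[0.43801838 0.26805322 0.10358124] [-0.24278078  0.32351953 -0.28483328]
```

View pics/p8.png

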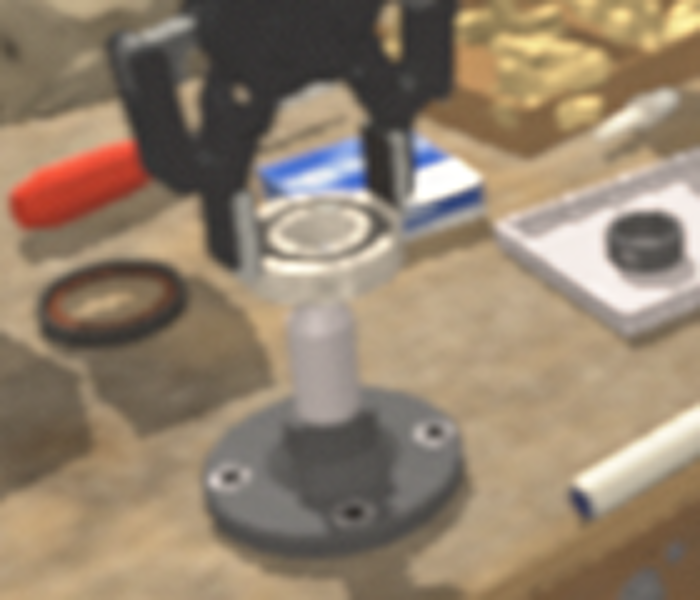

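The picture shows the bearing held level, its top centre at (325,228), directly above the axle shaft (323,350).

Emit:
{"method": "jog_arm", "body": {
  "targets": [
    [[0,0,0.5],[0,0,0],50],
    [[0,0,0.8],[0,0,0],50],
    [[0,0,1.1],[0,0,0],50],
    [[0,0,1.4],[0,0,0],50],
    [[0,0,1.4],[0,0,0],50]
  ]
}}

```text
time: 19.55
tool_pos: [0.4379, 0.2691, 0.0695]
tool_rot: [-0.0, -0.0, 1.0, 0.0]
contact_force: [1.0, 0.8, -1.6]
gripper_width: 0.692
grasp_force: 65.0
```

Free so far, and the bore is past the start of the full shaft.

Emit:
{"method": "jog_arm", "body": {
  "targets": [
    [[0,0,0.3],[0,0,0],50],
    [[0,0,0.6],[0,0,0],50],
    [[0,0,0.9],[0,0,0],50],
    [[0,0,1.1],[0,0,0],50],
    [[0,0,1.1],[0,0,0],50]
  ]
}}

```text
time: 20.18
tool_pos: [0.438, 0.2691, 0.0421]
tool_rot: [-0.0, 0.0, 1.0, 0.0]
contact_force: [-0.7, 2.6, -3.9]
gripper_width: 0.691
grasp_force: 64.9
```

Emit:
{"method": "jog_arm", "body": {
  "targets": [
    [[0,0,0.12],[0,0,0],50],
    [[0,0,0.12],[0,0,0],50],
    [[0,0,0.12],[0,0,0],100],
    [[0,0,0.12],[0,0,0],100],
    [[0,0,0.12],[0,0,0],100],
    [[0,0,-2],[0,0,0],100],
    [[0,0,-4],[0,0,0],100],
    [[0,0,-4],[0,0,0],100]
  ]
}}

```text
time: 21.18
tool_pos: [0.4417, 0.2704, 0.1486]
tool_rot: [0.005, -0.0, 1.0, 0.002]
contact_force: [0.1, 0.0, -0.9]
gripper_width: 0.999
grasp_force: 0.0
```

```bash
python3 - <<'E'
from h import *
a,W=cloud("scene"); s=state();print(s["tool_pos"],s["contact_force"]);save("p9",a[180:310,170:370],4)
m=W[180:310,190:270].reshape(-1,3); m=m[(abs(m[:,0]-.437)<.04)&(abs(m[:,1]-.269)<.04)&(m[:,2]>.045)&(m[:,2]<.065)]
print(len(m),np.percentile(m[:,2],[10,50,90]))
E
```

```text
[0.43995522 0.26962954 0.1455577 ] [-0.12958832  0.48620678  0.37821706]
451 [0.04819927 0.05203236 0.05682116]
```

View pics/p9.png

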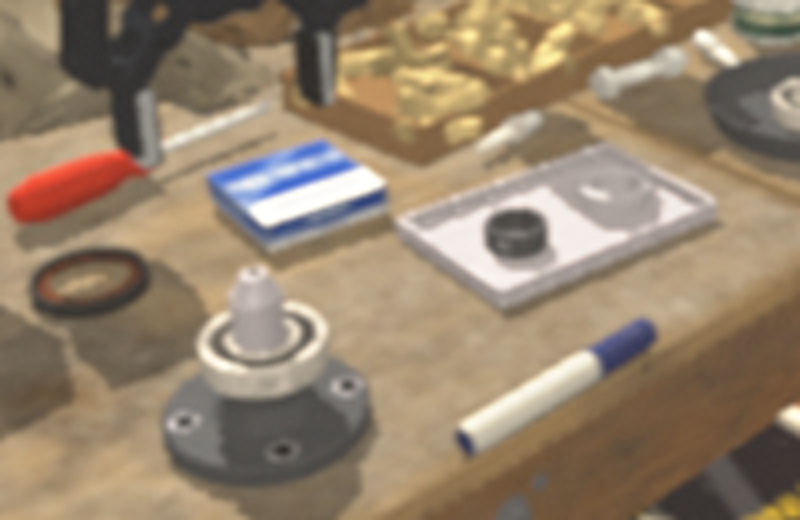

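The picture shows the new bearing seated flat on the shoulder at (263,345), and spacer (612,190) and collar (516,232) in the tray.

Emit:
{"method": "jog_arm", "body": {
  "targets": [
    [[-1.4,-11.4,0],[0,0,0],75],
    [[-1.4,-11.4,0],[0,0,0],75],
    [[-1.4,-11.4,0],[0,0,0],75],
    [[-1.4,-11.4,0],[0,0,0],75],
    [[-1.4,-11.4,0],[0,0,0],75],
    [[-1.4,-11.4,0],[0,0,0],75],
    [[-1.4,-11.4,2.0],[0,0,0],75],
    [[-1.4,-11.4,2.0],[0,0,0],75]
  ]
}}

```text
time: 22.22
tool_pos: [0.469, -0.0144, 0.0877]
tool_rot: [-0.006, -0.0, 1.0, 0.001]
contact_force: [-2.0, 0.2, 0.2]
gripper_width: 0.749
grasp_force: 0.0
```

Emit:
{"method": "jog_arm", "body": {
  "targets": [
    [[0,0,1.5],[0,0,0],75],
    [[0,0,2.6],[0,0,0],75],
    [[0,0,2.6],[0,0,0],75]
  ]
}}

```text
time: 22.6
tool_pos: [0.4716, -0.0149, 0.0265]
tool_rot: [-0.002, -0.001, 1.0, 0.0]
contact_force: [0.1, -0.3, -0.1]
gripper_width: 0.753
grasp_force: 0.0
```

Emit:
{"method": "jog_arm", "body": {
  "targets": [
    [[0,0,0.62],[0,0,0],75],
    [[0,0,0.62],[0,0,0],75],
    [[0,0,0.62],[0,0,0],35],
    [[0,0,0.62],[0,0,0],35],
    [[0,0,0.62],[0,0,0],35],
    [[0,0,0.62],[0,0,0],35]
  ]
}}

```text
time: 23.35
tool_pos: [0.4744, -0.0161, 0.0137]
tool_rot: [0.001, -0.0, 1.0, -0.0]
contact_force: [-2.5, 0.6, 5.5]
gripper_width: 0.509
grasp_force: 60.5
```

Emit:
{"method": "jog_arm", "body": {
  "targets": [
    [[0,0,-1],[0,0,0],35],
    [[0,0,-2.5],[0,0,0],35],
    [[0,0,-4.0],[0,0,0],35],
    [[0,0,-4.5],[0,0,0],35],
    [[0,0,-4.5],[0,0,0],35]
  ]
}}

```text
time: 23.98
tool_pos: [0.4737, -0.016, 0.1251]
tool_rot: [0.001, -0.0, 1.0, -0.0]
contact_force: [-0.2, 0.2, -1.7]
gripper_width: 0.512
grasp_force: 61.1
```

Emit:
{"method": "jog_arm", "body": {
  "targets": [
    [[1.45,11.4,0],[0,0,0],35],
    [[1.45,11.4,0],[0,0,0],35],
    [[1.45,11.4,0],[0,0,0],35],
    [[1.45,11.4,0],[0,0,0],35],
    [[1.45,11.4,0],[0,0,0],35],
    [[1.45,11.4,0],[0,0,0],35],
    [[1.45,11.4,0],[0,0,0],35],
    [[1.45,11.4,0.5],[0,0,0],35]
  ]
}}

```text
time: 24.98
tool_pos: [0.4378, 0.2682, 0.1122]
tool_rot: [0.001, 0.001, 1.0, 0.0]
contact_force: [0.6, 0.3, -1.0]
gripper_width: 0.509
grasp_force: 61.4
```

Emit:
{"method": "jog_arm", "body": {
  "targets": [
    [[0,0,0.3],[0,0,0],35],
    [[0,0,0.6],[0,0,0],35],
    [[0,0,0.9],[0,0,0],35],
    [[0,0,1.2],[0,0,0],35],
    [[0,0,1.2],[0,0,0],35]
  ]
}}

```text
time: 25.6
tool_pos: [0.4368, 0.2691, 0.0816]
tool_rot: [-0.0, -0.0, 1.0, 0.0]
contact_force: [-0.5, 0.6, -1.1]
gripper_width: 0.513
grasp_force: 61.3
```

Emit:
{"method": "jog_arm", "body": {
  "targets": [
    [[0,0,0.25],[0,0,0],35],
    [[0,0,0.5],[0,0,0],35],
    [[0,0,0.7],[0,0,0],35],
    [[0,0,0.7],[0,0,0],35]
  ]
}}

```text
time: 26.1
tool_pos: [0.4368, 0.2691, 0.0642]
tool_rot: [-0.0, 0.0, 1.0, 0.0]
contact_force: [0.1, 2.1, -1.7]
gripper_width: 0.513
grasp_force: 61.2
```

Emit:
{"method": "jog_arm", "body": {
  "targets": [
    [[0,0,0.08],[0,0,0],35],
    [[0,0,0.08],[0,0,0],35],
    [[0,0,0.08],[0,0,0],75],
    [[0,0,0.08],[0,0,0],75],
    [[0,0,0.08],[0,0,0],75],
    [[0,0,-1.5],[0,0,0],75],
    [[0,0,-3],[0,0,0],75],
    [[0,0,-3],[0,0,0],75]
  ]
}}

```text
time: 27.1
tool_pos: [0.4396, 0.27, 0.144]
tool_rot: [0.004, -0.0, 1.0, 0.001]
contact_force: [0.4, -0.1, -0.3]
gripper_width: 0.752
grasp_force: 0.0
```

```bash
python3 - <<'E'
from h import *
a,W=cloud("scene"); s=state();print(s["tool_pos"],s["contact_force"]);save("p10",a[180:310,170:370],4)
m=W[180:310,190:270].reshape(-1,3); m=m[(np.hypot(m[:,0]-.438,m[:,1]-.269)<.026)&(m[:,2]>.062)&(m[:,2]<.074)]
print(len(m),np.percentile(m[:,2],[10,50,90]))
E
```

```text
[0.43818016 0.26943544 0.14162436] [0.34866191 0.16446525 0.28921425]
219 [0.06443771 0.06884968 0.07071497]
```

View pics/p10.png

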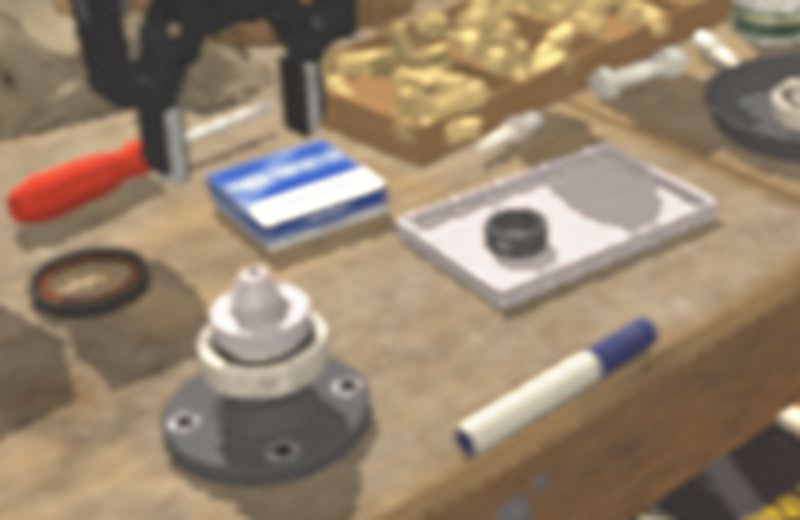

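The picture shows the spacer seated nose down on the bearing at (261,318); the collar is in the tray at (516,232).

Emit:
{"method": "jog_arm", "body": {
  "targets": [
    [[-1.64,-8.23,0],[0,0,0],75],
    [[-1.64,-8.23,0],[0,0,0],75],
    [[-1.64,-8.23,0],[0,0,0],75],
    [[-1.64,-8.23,0],[0,0,0],75],
    [[-1.64,-8.23,1.6],[0,0,0],75],
    [[-1.64,-8.23,3.2],[0,0,0],75],
    [[-1.64,-8.23,4.2],[0,0,0],75],
    [[-1.64,-8.23,4.2],[0,0,0],75]
  ]
}}

```text
time: 28.15
tool_pos: [0.4746, 0.0633, 0.031]
tool_rot: [-0.004, 0.0, 1.0, 0.0]
contact_force: [0.3, -0.2, 0.5]
gripper_width: 0.749
grasp_force: 0.0
```

Emit:
{"method": "jog_arm", "body": {
  "targets": [
    [[0,0,0],[0,0,0],75],
    [[0,0,0],[0,0,0],75]
  ]
}}

```text
time: 28.4
tool_pos: [0.4792, 0.0633, 0.0362]
tool_rot: [0.001, -0.0, 1.0, -0.0]
contact_force: [0.8, -0.8, -0.4]
gripper_width: 0.753
grasp_force: 0.0
```

Emit:
{"method": "jog_arm", "body": {
  "targets": [
    [[0,0,0.6],[0,0,0],75],
    [[0,0,1.0],[0,0,0],75],
    [[0,0,1.0],[0,0,0],75],
    [[0,0,1.0],[0,0,0],25],
    [[0,0,1.0],[0,0,0],25],
    [[0,0,1.0],[0,0,0],25],
    [[0,0,1.0],[0,0,0],25],
    [[0,0,1.0],[0,0,0],25]
  ]
}}

```text
time: 29.4
tool_pos: [0.4788, 0.0633, 0.0106]
tool_rot: [0.001, -0.0, 1.0, 0.0]
contact_force: [-0.6, 0.1, 5.7]
gripper_width: 0.43
grasp_force: 60.0
```

Emit:
{"method": "jog_arm", "body": {
  "targets": [
    [[0,0,-1],[0,0,0],25],
    [[0,0,-2.5],[0,0,0],25],
    [[0,0,-4.0],[0,0,0],25],
    [[0,0,-4.0],[0,0,0],25],
    [[0,0,-4.0],[0,0,0],25]
  ]
}}

```text
time: 30.02
tool_pos: [0.4773, 0.0633, 0.1086]
tool_rot: [-0.001, -0.0, 1.0, 0.0]
contact_force: [0.2, -0.3, -0.8]
gripper_width: 0.431
grasp_force: 60.2
```

Emit:
{"method": "jog_arm", "body": {
  "targets": [
    [[1.64,8.23,-0.2],[0,0,0],25],
    [[1.64,8.23,-0.2],[0,0,0],25],
    [[1.64,8.23,-0.2],[0,0,0],25],
    [[1.64,8.23,-0.2],[0,0,0],25],
    [[1.64,8.23,-0.2],[0,0,0],25],
    [[1.64,8.23,-0.2],[0,0,0],25],
    [[1.64,8.23,0.2],[0,0,0],25],
    [[1.64,8.23,0.2],[0,0,0],25]
  ]
}}

```text
time: 31.02
tool_pos: [0.4364, 0.2678, 0.1032]
tool_rot: [-0.001, 0.001, 1.0, -0.001]
contact_force: [-0.1, 0.6, 0.8]
gripper_width: 0.431
grasp_force: 60.3
```

Emit:
{"method": "jog_arm", "body": {
  "targets": [
    [[0,0,0.2],[0,0,0],25],
    [[0,0,0.5],[0,0,0],25],
    [[0,0,0.8],[0,0,0],25],
    [[0,0,1.0],[0,0,0],25],
    [[0,0,1.0],[0,0,0],25]
  ]
}}

```text
time: 31.65
tool_pos: [0.4366, 0.2692, 0.0791]
tool_rot: [-0.001, -0.0, 1.0, 0.0]
contact_force: [-0.7, 2.7, -2.8]
gripper_width: 0.436
grasp_force: 60.2
```

Emit:
{"method": "jog_arm", "body": {
  "targets": [
    [[0,0,0.14],[0,0,0],25],
    [[0,0,0.14],[0,0,0],25],
    [[0,0,0.14],[0,0,0],75],
    [[0,0,0.14],[0,0,0],75],
    [[0,0,0.14],[0,0,0],75],
    [[0,0,-1.5],[0,0,0],75],
    [[0,0,-4],[0,0,0],75],
    [[0,0,-4],[0,0,0],75]
  ]
}}

```text
time: 32.65
tool_pos: [0.4407, 0.2705, 0.1868]
tool_rot: [0.006, -0.0, 1.0, 0.002]
contact_force: [0.0, -0.2, 0.0]
gripper_width: 0.75
grasp_force: 0.0
```

```bash
python3 - <<'E'
from h import *
a,W=cloud("scene"); s=state();print(s["tool_pos"],s["contact_force"])
a=a[180:310,170:370];save("p11",a,4)
m=W[180:310,190:270].reshape(-1,3); m=m[(np.hypot(m[:,0]-.438,m[:,1]-.269)<.022)&(m[:,2]>.078)&(m[:,2]<.098)]
print(len(m),np.percentile(m[:,2],[10,50,90]))
E
```

```text
[0.43900122 0.26969617 0.18330835] [-0.70111796 -1.71494117  0.22844615]
218 [0.07959634 0.08428008 0.08797646]
```

View pics/p11.png

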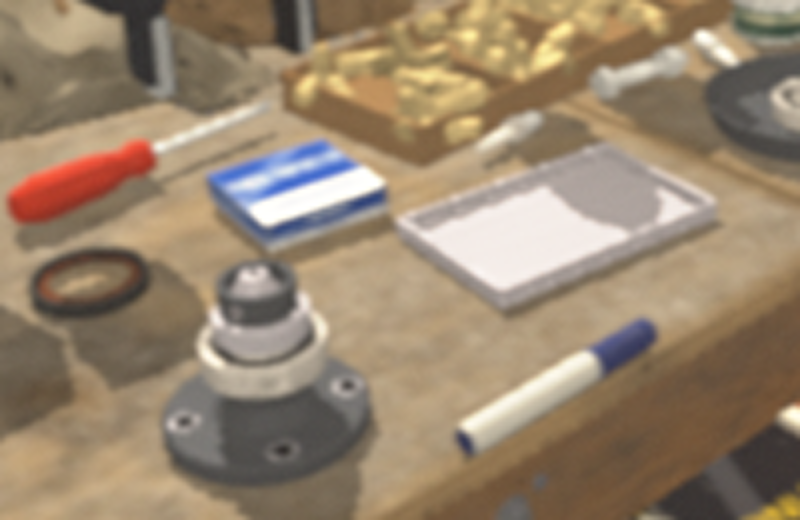

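The picture shows the collar (258,290), spacer and bearing stacked and seated on the axle, and the tray empty. The gripper is clear.

```bash
python3 -c "
from plant import *
print(job_done())"
```

```text
the job is handed in; nothing more can be done
None
```

The job is handed in: the worn bearing lies flat in the dish, the new bearing, spacer (nose down) and collar are back on the axle and seated in the last camera check, and I did not touch the cup or seal; the hand-in call returned no verdict.

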